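# Close the loaded vial cassette and show its barcode to the code reader

## Task

The open white vial cassette has just been loaded: shut its hinged lid fully down while it stands in its nest, then lift the cassette out and show its barcode end to the code-reading camera, with the barcode centred in front of the lens at lens height, about 12 cm from it, squarely facing it and the cassette level. Keep the cassette upright and its lid shut on the way, do not move the camera, and leave the closed grey cassette and everything else on the bench alone. Finish while still holding the cassette there in the gripper, at rest and touching nothing else.

Things in the scene. Friction and masses are not known exactly. Their poses are not given: they have to be found in the camera images.
- cassette: white box 112 x 50 x 42 mm (own x, y, z), ten amber vials with blue caps inside, 0.25 to 0.45 kg. Origin: centre of its underside, at the start 6 mm above the bench in its nest; x along its length, z up. Barcode on its -x end, which at first points to the robot's right within about 22 degrees; long sides (+y, -y) free to grip at mid length. Lid hinged along the +y top edge, the robot's side.
- barcode (a point): centre of the barcode (white label with black bars) on the cassette's -x end, 57 mm from the cassette's middle and 21 mm above its underside; axes as the cassette's
- lid (a joint): angle of the cassette's lid in rad: 0 fully shut, 1.57 upright, 2.2 fully open, leaning back towards the robot. The hinge is stiff enough that the lid stays wherever it is left (about 0.5 N at the free edge moves it), so it must be pushed all the way down.
- lid_hinge (a point): middle of the lid's hinge line, which runs along the cassette's x axis, 23 mm to the +y side of its middle and 42 mm above its underside. The lid is a clear plate with a blue frame, 104 mm along the hinge, 46 mm from hinge to free edge, 4 mm thick; shut, its top is 47 mm above the cassette's underside and it stays inside the cassette's outline
- lid_edge (a point): middle of the lid's free edge, 46 mm from the hinge; shut, it lies above the cassette's -y side
- nest: aluminium loading nest, fixed to the bench, under the cassette: plate 150 x 84 x 6 mm (own x, y, z), origin at the centre of its underside, axes almost parallel to the cassette's. Black lips 8 mm high above the plate stand 2 mm outside the cassette, across both its ends and at the four corners of its long sides (from 44 mm to 58 mm from the middle), leaving the middle of the sides free. The cassette lifts straight up out of it
- lens (a point): front face of the code-reading camera's lens (black barrel 34 mm across on a white housing 56 mm wide, 48 mm high). The camera looks level along the -x axis of this point; z up. Its height is 155 to 225 mm above the bench and varies
- focus (a point): point in the air 120 mm straight in front of the lens, where the barcode's centre has to be; axes as the lens's, so the lens lies towards +x
- reader: foot of the code-reading camera, fixed: black 120 x 100 x 14 mm with an aluminium column 20 mm thick, 290 mm high, up its middle; origin at the centre of its underside; the camera looks to its -x
- reader_head (a joint): how far the camera's head has been slid up its column, in m (0 to 0.09); it is clamped and not to be moved
- nest_other: second nest, same as the first, fixed, under the other cassette; origin at the centre of its underside
- cassette_other: bystander: grey closed cassette with black-framed lid and red caps, 112 x 50 x 47 mm, in the second nest; origin at the centre of its underside
- amber_bottle: bystander: capped amber bottle 56 mm across, 130 mm high; origin at the centre of its underside
- jar: bystander: glass jar 60 mm across, 75 mm high; origin at the centre of its underside
- beaker: bystander: glass beaker 68 mm across, 85 mm high; origin at the centre of its underside
- screwdriver: bystander: screwdriver lying flat, about 200 mm long along its x axis
- parts_tray: bystander: open steel tray 110 x 90 x 30 mm; origin at the centre of its underside
- spare_nut: bystander: brass ring nut 28 mm across, 12 mm high; origin at the centre of its underside
Mind the look-alikes: they are no part of the job. Leave any orange look-alike of the nest alone.

How it is judged:
On the way, in this order (a step that is already met when the one before it is completed fails the run):
1. the lid is fully shut while the cassette stands in its nest (value of joint lid below 0.06 rad and z of cassette in the frame of nest below 0.012 m and horizontal distance between cassette and nest below 0.012 m), for 0.2 s.
2. the cassette is lifted out of its nest in the gripper, lid shut (value of joint lid below 0.08 rad and z of cassette in the frame of nest above 0.05 m and contact force between the fingers and cassette above 1 N), for 0.2 s.
At the end, for the whole second after the job is handed in: the gripper holds the cassette in the air, at rest, lid shut (under 0.08 rad), level within 0.15 rad; the barcode's centre is 90 to 150 mm in front of the lens and within 20 mm of its axis sideways and in height, its end faces the lens within 0.2 rad, and nothing but the gripper carries it (value of joint lid below 0.08 rad and angle between cassette's own z axis and vertical below 0.15 rad and x of barcode in the frame of focus between -0.03 and 0.03 m and y of barcode in the frame of focus between -0.02 and 0.02 m and z of barcode in the frame of focus between -0.02 and 0.02 m and x of cassette in the frame of focus below -0.025 m and angle between the x axis of cassette and the x axis of focus, either way round below 0.2 rad and height (world z) of cassette above 0.08 m and contact force between the fingers and cassette above 1 N and contact force between cassette and reader below 0.2 N and linear speed of cassette below 0.03 m/s and angular speed of cassette below 0.2 rad/s); the arm keeps its last pose, push and grip.
It fails at once if the cassette is tipped by more than about 25 degrees (angle between cassette's own z axis and vertical above 0.45 rad).
It fails at once if the cassette is lifted or carried with its lid open (z of cassette in the frame of nest above 0.03 m and value of joint lid above 0.25 rad).
It fails at once if the camera's head is shifted by more than 8 mm (distance of lens from where it was at the start of the episode above 0.008 m).
It fails at once if the other cassette, bottle, jar, beaker, screwdriver, tray or nut is moved by more than 2 cm (distance of any of cassette_other, amber_bottle, jar, beaker, screwdriver, parts_tray, spare_nut from where it was at the start of the episode above 0.02 m).
It also fails if it takes over 45 s, if anything falls off the work surface, if the arm or the gripper's body presses on something with over 40 N, if the wrist force passes 120 N, or if a joint passes its speed limit or range.

## Robot

A 6-joint arm with a two-finger parallel gripper is mounted at the origin on the work surface. World frame = base frame: x ahead of the robot, y to its left, z up, the work surface at z = 0. Lengths are in m, angles in rad, forces in N, time in s.
With the tool pointing down it reaches from about 0.35 to 0.975 m from the base axis. Payload 4.9 kg.
Tool frame: the origin (TCP) lies at the very end of the fingers, on their centre line; the grasp point (between the pads) lies 19 mm behind it; z points along the fingers, y is the direction in which the jaws open and shut (so a half turn about z gives the same grasp; the last joint's range is limited). The gripper opens to 85 mm and grips with 20 to 120 N. Pads are 22 mm wide; open, the fingers measure 114 mm over their backs; the gripper's body (76 mm by 85 mm) begins 54 mm behind the grasp point. The pads swing forward as they close: fully open they stand 13 mm farther back than shut.
Start: joints at [1.144, 0.053, 1.613, -0, 1.476, -0.119], TCP at [0.189, 0.596, 0.231] pointing down, gripper open.
Joint ranges: [-3.01, 3.01], [-1.01, 2.22], [0.06, 2.58], [-1.02, 4.17], [0.09, 2.62], [-3.14, 3.14]. Speed limits (rad/s): [2.57, 2.57, 3.14, 3.14, 3.14, 3.14].

## Interface

Orientations are given as a rotation vector (axis times angle).
In Python, from station import ctrl gives the robot as it stands.
- The arm moves only by the tool apply_moves, never from a script. Its argument "deltas" is a list of rows, each a list of 5 numbers: the shift along the tool's x, y, z in m, then the turn about the tool's z in rad, then the gripper's target within -1 to 1 (fully open at 1, half-way at 0, shut at -1). A call has exactly 8 rows; each row shifts and turns the pose as measured when the row begins, along the tool's axes as they then stand; what a row does not reach is not made up. A row lasts 1/8 s, in which the tool goes at most 62.5 mm and 10.7 degrees, less where a joint would pass 70% of its speed; a pose out of reach is approached as far as the arm can. A call with a gripper value outside its range is refused whole. The fingers move at their own pace and stop on an object; "grip_force" is the grip in N (left out, the last holds). Time passes only in rows, so rows that do not move let the fingers close, or fill a call up. It gives the time, the measured TCP pose, the force and the opening at its end, in the units of the state.
- ctrl.get_obs(): the state, without advancing time (a new reading comes with each control period).
- ctrl.get_image(name): name is "scene" or "top" or "wrist"; returns a dict with "img" (480x640x3 uint8, red, green, blue), "range_z" (480x640 float32, m along the optical axis (not along the pixel's ray), 0 where there is no reading), "mtx" (3x3 intrinsics, pixels), "k1" (the pictures are not rectified: a ray, as slopes to the right and down, at radius r is drawn at 1 + k1 r^2 times it, then the intrinsics apply), "eye" and "attitude" of the camera in the world; the wrist camera has in their place "mount" (4x4, takes a point from camera to tool coordinates, whose origin is the TCP and whose axes are the flange's). Camera axes: x right, y down, z forward; pixel columns grow to the right and rows downward; lengths in m; the calibration is good to about 2 mm. A picture is of the moment at which its call begins: read the wrist's pose just before it.
- ctrl.finish_job(): hands the job in, once; it reports no verdict.
Trained networks look in a picture, given as the dict that the camera call returned (one of the last four; its "shot" number tells which), for a name from the list of things; names that differ only in an ending like _2 or _b are one class to them, and where a whole thing is asked for, a point or a joint stands for the part that bears it (a point fixed in the world has none). Each returns a list of dicts, best first, with "confidence" (0 to 1); they miss things now and then, are a little off and sometimes report something else, mostly with a low value. They report only what shows in the picture. A call takes as long as a camera call. They do not tell look-alikes from the thing itself.
- ctrl.search_frame(picture, target): "extent" ([left, top, width, height] in pixels, round what is visible of it).
- ctrl.spot_point(picture, target): "uv" ([column, row] in pixels: a listed point, or the origin of a listed thing).
The state is a dict: "t": time; "q": joint angles; "dq": joint speeds; "effort": joint torques, N m; "tool_pos": TCP position; "tool_rot": TCP orientation; "contact_force": force on the tool from outside, world axes, zero at the start; "wrist_torque": the same for the moment, N m; "opening": finger opening in m.
Only numpy, scipy, OpenCV 4.12 (cv2) and the standard library are available. Lean on these libraries where they do the work, as an engineer would, in place of code of your own. Each camera call takes 0.05 s, during which the arm holds its last target.

## Working session

There is one attempt and no reset: what is moved stays moved. The work goes in short steps, Python scripts to look and compute and a tool call to move; the robot and the scene stay as the last step left them, time stands still between calls to the robot, and variables do not carry over. Pictures are saved under pics/ and viewed, and the job is handed in when it is done.

Besides the shell and the picture viewer there is one more tool, called after "Call:" as a command line: name --pt "numbers of a row" for each row, then --argument value for the rest. apply_moves: Moves the arm, as the interface text tells. Its arguments: {"type":"object","properties":{"deltas":{"type":"array"},"grip_force":{"type":"number"}},"required":["deltas"]}

```bash
ls; mkdir -p pics; cat > h.py <<'E'
import numpy as np, cv2, pickle
from station import ctrl
from scipy.spatial.transform import Rotation as R
def save(im,name): cv2.imwrite('pics/'+name,cv2.cvtColor(im,cv2.COLOR_RGB2BGR))
E
python3 - <<'E'
from h import *
o=ctrl.get_obs(); print(o)
for n in ["scene","top","wrist"]:
    p=ctrl.get_image(n); save(p['img'],n+'0.png'); pickle.dump(p,open(n+'0.pkl','wb'))
    print(n,p['mtx'],p['k1'],p.get('eye'),p.get('attitude'),p.get('mount'),p['shot'])
    for t in ['cassette','lens','reader','nest','barcode','lid_edge','cassette_other','amber_bottle','jar','beaker']:
        try:
            print(t,[(np.round(d['extent']),round(d['confidence'],2)) for d in ctrl.search_frame(p,t)][:3],[(np.round(d['uv'],1),round(d['confidence'],2)) for d in ctrl.spot_point(p,t)][:3])
        except Exception as e: print(t,e)
E
```

```text
pics
{'t': 0.0, 'q': array([ 1.14399830e+00,  5.33483712e-02,  1.61430814e+00, -4.05564538e-05,
        1.47598331e+00, -1.18994390e-01]), 'dq': array([-0.00062293, -0.00075337, -0.00037239, -0.00060317,  0.00016535,
       -0.00023235]), 'effort': array([ 6.87654992e-04, -3.93674076e+01, -3.70175421e+01, -7.49842172e-06,
        7.14581736e-03, -1.74710704e-05]), 'tool_pos': array([0.1891001 , 0.59504985, 0.23005983]), 'tool_rot': array([-0.48150554, -3.1039531 ,  0.00311326]), 'contact_force': array([0.22863718, 0.34909833, 0.14146788]), 'wrist_torque': array([-0.02525159,  0.02090204,  0.01801018]), 'opening': 0.08548597286500359}
scene [[502.95665847   0.         317.61874069]
 [  0.         502.95665847 234.5000263 ]
 [  0.           0.           1.        ]] -0.04233201915510706 [ 1.23645482 -0.40165454  0.72526756] [-1.92531409 -1.18934524  0.58203505] None 1
cassette [(array([324., 229.,  58.,  52.]), 0.67)] [(array([348.4, 269.4]), 0.93)]
lens [(array([101., 270.,  61.,  46.]), 0.83), (array([327., 224.,  42.,  28.]), 0.48)] [(array([158.8, 280.8]), 0.78)]
reader [(array([ 8
[... 2142 characters left out ...]
345.86392151 239.04102015]
 [  0.           0.           1.        ]] -0.06803115884838572 None None [[-6.87078479e-04 -9.54100336e-01 -2.99486354e-01  7.53909929e-02]
 [ 9.99998679e-01 -2.14334362e-04 -1.61136252e-03  9.07617632e-04]
 [ 1.47321130e-03 -2.99487065e-01  9.54099223e-01 -1.42324443e-01]
 [ 0.00000000e+00  0.00000000e+00  0.00000000e+00  1.00000000e+00]] 3
cassette [] []
lens [] []
reader [] []
nest [(array([ 57., 275., 123.,  88.]), 0.55), (array([103., 470.,  13.,   9.]), 0.46)] [(array([121.9, 321.8]), 0.91)]
barcode [] []
lid_edge [] []
cassette_other [(array([158., 478.,   5.,   1.]), 0.47)] []
amber_bottle [] []
jar [(array([148., 458.,  17.,  22.]), 0.49)] []
beaker [] []
```

View pics/scene0.png

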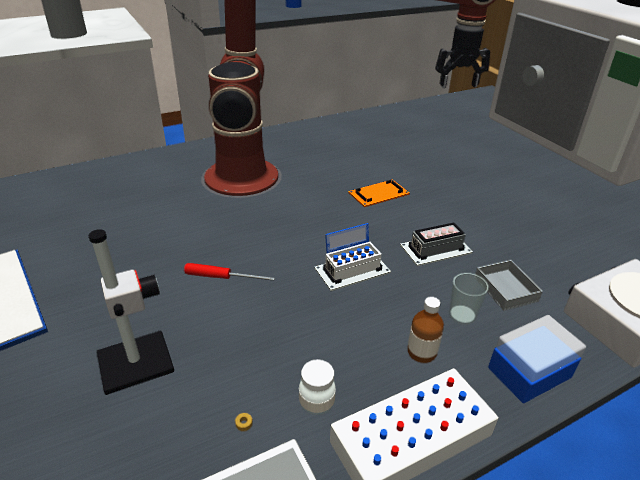

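View pics/top0.png

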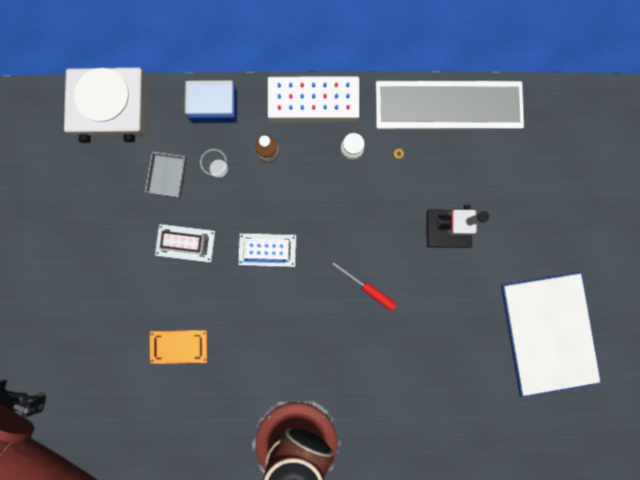

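```bash
cat >> h.py <<'E'
def campose(p,obs=None):
    if p.get('mount') is not None and 'mount' in p:
        T=np.eye(4);T[:3,:3]=R.from_rotvec(obs['tool_rot']).as_matrix();T[:3,3]=obs['tool_pos']
        T=T@np.array(p['mount']); return T[:3,:3],T[:3,3]
    return R.from_rotvec(p['attitude']).as_matrix(),np.array(p['eye'])
def ray(p,uv):
    K=p['mtx'];k=p['k1'];d=np.array([(uv[0]-K[0,2])/K[0,0],(uv[1]-K[1,2])/K[1,1]]);x=d.copy()
    for _ in range(20): x=d/(1+k*(x@x))
    return np.array([x[0],x[1],1.])
def cloud(p,obs=None):
    K=p['mtx'];k=p['k1'];h,w=p['range_z'].shape
    u,v=np.meshgrid(np.arange(w),np.arange(h));dx=(u-K[0,2])/K[0,0];dy=(v-K[1,2])/K[1,1];x,y=dx.copy(),dy.copy()
    for _ in range(10):
        s=1+k*(x*x+y*y);x,y=dx/s,dy/s
    z=p['range_z'];P=np.stack([x*z,y*z,z],-1);Rm,e=campose(p,obs)
    return P@Rm.T+e
def onplane(p,uv,z,obs=None):
    Rm,e=campose(p,obs);d=Rm@ray(p,uv);return e+d*(z-e[2])/d[2]
def proj(p,X,obs=None):
    Rm,e=campose(p,obs);c=(np.atleast_2d(X)-e)@Rm;x=c[:,:2]/c[:,2:];s=1+p['k1']*(x**2).sum(1,keepdims=True)
    x=x*s;K=p['mtx'];return np.c_[x[:,0]*K[0,0]+K[0,2],x[:,1]*K[1,1]+K[1,2]]
E
python3 - <<'E'
from h import *
for n,b in [('scene',(290,190,130,110)),('top',(215,205,100,90)),('top',(400,180,100,80)),('scene',(70,210,120,200))]:
    p=pickle.load(open(n+'0.pkl','rb'));x,y,w,h=b;c=p['img'][y:y+h,x:x+w]
    s=min(800/w,600/h);save(cv2.resize(c,None,fx=s,fy=s,interpolation=cv2.INTER_CUBIC),f'{n}_{x}.png')
E
```

```text
(no output)
```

View pics/scene_290.png

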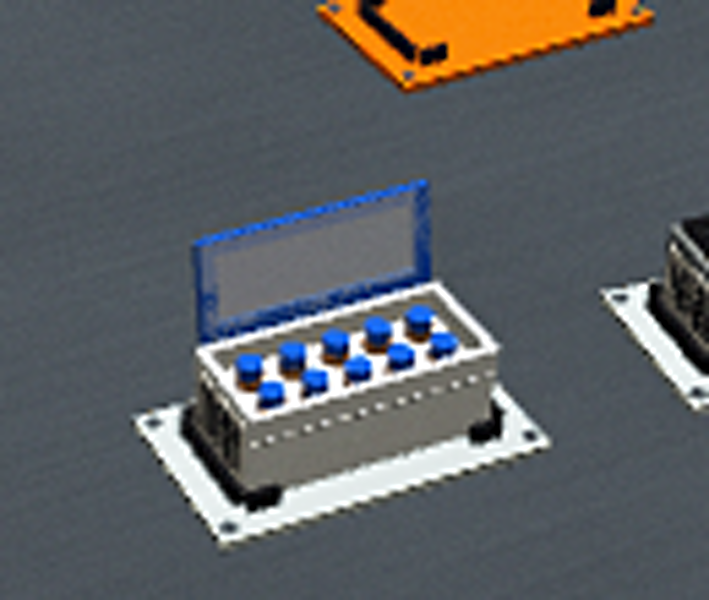

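View pics/top_215.png

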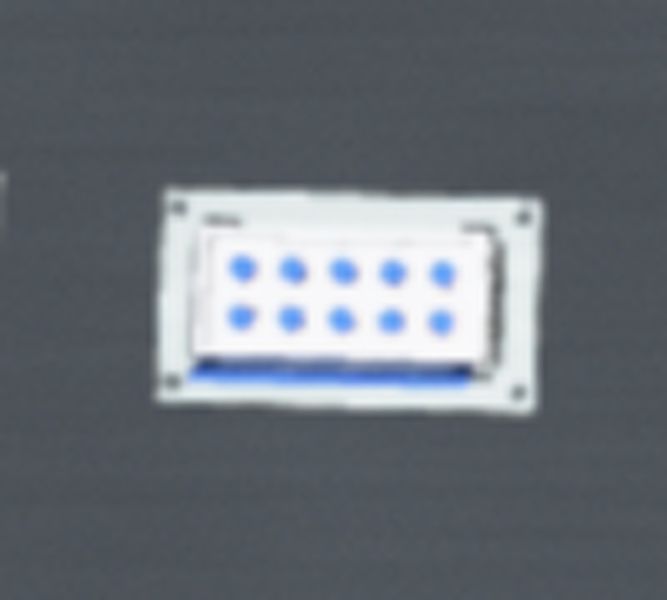

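View pics/top_400.png

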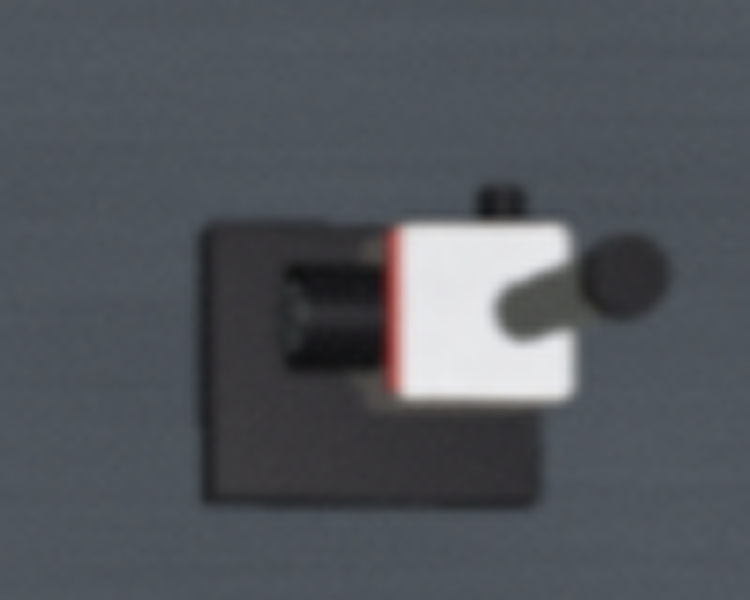

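View pics/scene_70.png

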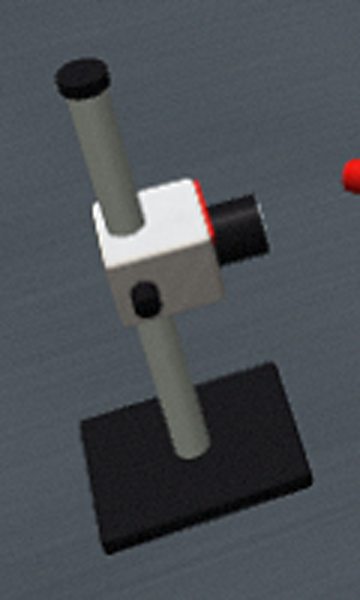

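```bash
python3 - <<'E'
from h import *
T=pickle.load(open('top0.pkl','rb'));S=pickle.load(open('scene0.pkl','rb'))
for n,p in (('T',T),('S',S)):
    C=cloud(p)
    print(n,'bench',np.nanmedian(C[...,2][(p['range_z']>0)&(abs(C[...,2])<.02)]))
    # reader box pixels
    x0,x1,y0,y1=(425,495,200,250) if n=='T' else (85,180,225,395)
    P=C[y0:y1,x0:x1].reshape(-1,3); I=p['img'][y0:y1,x0:x1].reshape(-1,3).astype(int)
    w=(I.min(1)>180); Q=P[w]; print('white head',len(Q),Q.min(0),np.median(Q,0),Q.max(0), np.percentile(Q,[3,97],axis=0))
    for lo,hi in ((.1,.15),(.15,.3),(.005,.03)):
        m=(P[:,2]>lo)&(P[:,2]<hi); print(lo,m.sum(),np.percentile(P[m],[2,98],axis=0).round(3).tolist() if m.sum()>5 else '')
print('lens top ray',[onplane(T,(434.6,225.9),z).round(3) for z in (.155,.19,.225)])
# triangulate
def tri(a,b):
    Ra,ea=campose(T);Rb,eb=campose(S);da=Ra@ray(T,a);db=Rb@ray(S,b);s=np.linalg.lstsq(np.c_[da,-db],eb-ea,rcond=None)[0]
    return ea+da*s[0],eb+db*s[1]
print('lens',tri((434.6,225.9),(158.8,280.8)))
print('cass',tri((268.8,248),(348.4,269.4)));print('lidedge',tri((261.6,260.5),(346.9,229.1)))
C=cloud(T)
m=(C[235:270,240:298]);m=m.reshape(-1,3);I=T['img'][235:270,240:298].reshape(-1,3).astype(int)
for lo,hi in ((.002,.012),(.03,.06),(.06,.12)):
    q=m[(m[:,2]>lo)&(m[:,2]<hi)];print(lo,len(q),cv2.minAreaRect(q[:,:2].astype(np.float32)*1000) if len(q)>5 else'')
E
```

```text
T bench 0.0008774245577081174
white head 413 [ 0.53787421 -0.42733332  0.18431628] [ 0.56198439 -0.39648206  0.19122755] [ 0.59037133 -0.37435816  0.23906548] [[ 0.53839596 -0.42384192  0.18677752]
 [ 0.5898198  -0.37682368  0.19577638]]
0.1 2 
0.15 970 [[0.536, -0.424, 0.159], [0.597, -0.346, 0.293]]
0.005 1122 [[0.514, -0.529, 0.005], [0.632, -0.353, 0.021]]
S bench -0.00169742043175225
white head 579 [ 0.29151018 -0.42709139 -0.00146398] [ 0.57165366 -0.39518999  0.18792747] [ 1.23645482 -0.37411973  0.72526756] [[ 0.53965736 -0.42571703  0.18589492]
 [ 0.59018722 -0.37570632  0.18990947]]
0.1 251 [[0.566, -0.425, 0.101], [0.592, -0.376, 0.15]]
0.15 2513 [[0.544, -0.426, 0.154], [0.603, -0.349, 0.288]]
0.005 2847 [[0.517, -0.469, 0.007], [0.614, -0.355, 0.019]]
lens top ray [array([ 0.557, -0.34 ,  0.155]), array([ 0.553, -0.331,  0.19 ]), array([ 0.55 , -0.323,  0.225])]
lens (array([ 0.5558395 , -0.33788987,  0.16223714]), array([ 0.55529996, -0.33989405,  0.16267037]))
cass (array([0.51461792, 0.06824042, 0.00823051]), array([0.51156335, 0.06257079, 0.00764837]))
lidedge (array([0.47875851, 0.08031965, 0.09130387]), array([0.47550409, 0.07428183, 0.09067801]))
0.002 682 ((504.31256103515625, 69.53329467773438), (152.33224487304688, 90.92033386230469), 89.61433410644531)
0.03 857 ((510.0366516113281, 73.36973571777344), (113.3488540649414, 51.22138214111328), 87.43921661376953)
0.06 152 ((479.1717529296875, 74.63208770751953), (104.43423461914062, 8.785613059997559), 89.6647720336914)
```

```bash
python3 - <<'E'
from h import *
print(ctrl.get_obs()['t'])
T=pickle.load(open('top0.pkl','rb'));S=pickle.load(open('scene0.pkl','rb'))
x,y=215,205
I=T['img'][225:275,235:300].astype(np.uint8);g=cv2.resize(I,None,fx=8,fy=8,interpolation=cv2.INTER_CUBIC).astype(int)
m=((g[...,2]-g[...,0])>60).astype(np.uint8)
n,l,st,ce=cv2.connectedComponentsWithStats(m)
pts=[]
for i in range(1,n):
    if st[i,4]>200:
        uv=(ce[i]+.5)/8-.5+[235,225];w=onplane(T,uv,.044);print(st[i,4],uv.round(1),w.round(4))
        if st[i,4]<2000: pts.append(w[:2])
pts=np.array(pts)
if len(pts)==10: 
    r=cv2.minAreaRect((pts*1000).astype(np.float32));print(r)
    u,s,v=np.linalg.svd(pts-pts.mean(0));print('mean',pts.mean(0),'yaw of long axis',np.degrees(np.arctan2(v[0,1],v[0,0])))
# lid points, cassette rim from clouds
for n,p,b in (('T',T,(235,270,240,298)),('S',S,(215,290,315,390))):
    C=cloud(p)[b[0]:b[1],b[2]:b[3]].reshape(-1,3);I=p['img'][b[0]:b[1],b[2]:b[3]].reshape(-1,3).astype(int)
    q=C[(C[:,2]>.065)&(C[:,2]<.12)&(C[:,0]<.52)];print(n,'lid',len(q),np.percentile(q,[2,50,98],axis=0).round(4).tolist())
    q=C[(C[:,2]>.042)&(C[:,2]<.055)];print('rim',len(q),np.percentile(q,[1,50,99],axis=0).round(4).tolist(),cv2.minAreaRect(q[:,:2].astype(np.float32)*1000))
# reader
for n,p,b in (('T',T,(200,250,425,495)),('S',S,(225,395,85,180))):
    C=cloud(p)[b[0]:b[1],b[2]:b[3]].reshape(-1,3);I=p['img'][b[0]:b[1],b[2]:b[3]].reshape(-1,3).astype(int)
    k=(I.max(1)<90)&(C[:,2]>.13)&(C[:,2]<.2)&(C[:,1]>-.38);q=C[k];print('barrel',k.sum(),np.percentile(q,[2,50,98],axis=0).round(4).tolist())
    k=(I.min(1)>170)&(C[:,2]>.18)&(C[:,2]<.2);q=C[k];print('top',k.sum(),cv2.minAreaRect(q[:,:2].astype(np.float32)*1000),np.median(q[:,2]))
    k=(I.max(1)<90)&(C[:,2]>.004)&(C[:,2]<.03);q=C[k];print('foot',k.sum(),cv2.minAreaRect(q[:,:2].astype(np.float32)*1000),np.median(q[:,2]))
o=ctrl.get_obs();print(R.from_rotvec(o['tool_rot']).as_matrix().round(3))
E
```

```text
3.15
717 [250.8 244.7] [0.5216 0.1123 0.044 ]
707 [258.3 245. ] [0.5206 0.0929 0.044 ]
719 [265.9 245.1] [0.5201 0.0731 0.044 ]
677 [273.4 245.3] [0.5195 0.0538 0.044 ]
647 [280.9 245.5] [0.5189 0.0344 0.044 ]
665 [250.6 252.1] [0.5024 0.1129 0.044 ]
675 [258.1 252.2] [0.5018 0.0934 0.044 ]
683 [265.6 252.5] [0.5011 0.0739 0.044 ]
639 [273.1 252.7] [0.5004 0.0545 0.044 ]
595 [280.6 252.8] [0.5   0.035 0.044]
7852 [263.5 260.9] [0.4792 0.0794 0.044 ]
((510.6649169921875, 73.64350128173828), (77.9590072631836, 19.226455688476562), 88.08856964111328)
mean [0.51062836 0.07362711] yaw of long axis -91.83463588603101
T lid 141 [[0.4746, 0.0251, 0.0663], [0.4777, 0.0774, 0.0897], [0.4836, 0.1248, 0.0971]]
rim 375 [[0.4861, 0.0182, 0.0421], [0.5119, 0.0753, 0.048], [0.5361, 0.1296, 0.0546]] ((510.4129943847656, 73.80604553222656), (112.24906158447266, 50.69442367553711), 88.12800598144531)
S lid 515 [[0.4721, 0.0236, 0.0657], [0.4778, 0.0735, 0.0797], [0.4828, 0.1258, 0.0921]]
rim 637 [[0.4798, 0.017, 0.0421], [0.4996, 0.0717, 0.0456], [0.5358, 0.1302, 0.0547]] ((507.4065856933594, 74.007057
[... 152 characters left out ...]
, 0.1881]]
top 418 ((564.09814453125, -401.4339904785156), (53.90058898925781, 52.481536865234375), 89.7253189086914) 0.19122096528294308
foot 1074 ((573.8294677734375, -444.0677795410156), (130.24752807617188, 192.05162048339844), 1.2453254461288452) 0.014487273806709555
barrel 384 [[0.558, -0.3756, 0.1488], [0.5779, -0.3598, 0.1739], [0.5904, -0.3459, 0.1823]]
top 586 ((564.1868896484375, -400.6076354980469), (55.79838562011719, 53.04170608520508), 0.3929649889469147) 0.1879265393927111
foot 2817 ((563.522216796875, -412.08160400390625), (119.64822387695312, 104.44116973876953), 88.86611938476562) 0.011924622862848455
[[-0.953  0.303 -0.   ]
 [ 0.303  0.953  0.   ]
 [ 0.     0.    -1.   ]]
```

```bash
cat >> h.py <<'E'
def plan(target,ang,nmax=8,step=.055,astep=.18):
    """target xyz, ang=world angle of tool x (rad); prints rows"""
    o=ctrl.get_obs();M=R.from_rotvec(o['tool_rot']).as_matrix();a=np.arctan2(M[1,0],M[0,0])
    d=np.array(target)-o['tool_pos'];da=-(((ang-a)+np.pi)%(2*np.pi)-np.pi)
    n=max(1,int(np.ceil(max(np.linalg.norm(d)/step,abs(da)/astep))))
    print('t',o['t'],'pos',o['tool_pos'].round(4),'a',np.degrees(a).round(2),'tilt',M[:,2].round(3),'F',o['contact_force'].round(1),'op',o['opening'].round(4),'need',d.round(4),'turn',round(da,3),'rows',n)
    for i in range(min(n,nmax)):
        dd=d/n;print([round(float(v),4) for v in (dd[0]*np.cos(a)+dd[1]*np.sin(a),dd[0]*np.sin(a)-dd[1]*np.cos(a),-dd[2],da/n)])
        a-=da/n
E
python3 -c "
from h import *
plan((.43,.074,.14),np.radians(88.1),16)"
```

```text
Traceback (most recent call last):
  File "h.py", line 31, in plan
    print('t',o['t'],'pos',o['tool_pos'].round(4),'a',np.degrees(a).round(2),'tilt',M[:,2].round(3),'F',o['contact_force'].round(1),'op',o['opening'].round(4),'need',d.round(4),'turn',round(da,3),'rows',n)
                                                                                                                                         ^^^^^^^^^^^^^^^^^^
AttributeError: 'float' object has no attribute 'round'
```

```bash
sed -i "s/o\['opening'\].round(4)/round(o['opening'],4)/" h.py
python3 -c "
from h import *
plan((.43,.074,.14),np.radians(88.1),16)"
```

```text
t 3.15 pos [0.1893 0.5956 0.2313] a 162.36 tilt [-0.  0. -1.] F [-0.3 -0.1 -0.3] op 0.0853 need [ 0.2407 -0.5216 -0.0913] turn 1.296 rows 11
[-0.0352, -0.0386, 0.0083, 0.1178]
[-0.0395, -0.0342, 0.0083, 0.1178]
[-0.0432, -0.0293, 0.0083, 0.1178]
[-0.0464, -0.024, 0.0083, 0.1178]
[-0.0489, -0.0184, 0.0083, 0.1178]
[-0.0507, -0.0125, 0.0083, 0.1178]
[-0.0518, -0.0064, 0.0083, 0.1178]
[-0.0522, -0.0003, 0.0083, 0.1178]
[-0.0519, 0.0058, 0.0083, 0.1178]
[-0.0509, 0.0119, 0.0083, 0.1178]
[-0.0491, 0.0178, 0.0083, 0.1178]
```

Things that could be confused in the top image:
- White open cassette with blue caps at (266,249), in its white nest.
- Grey closed cassette with red caps at (182,242).
- Orange nest decoy at (178,347).
- White vial rack at (313,97).

By the description, the target is the one at (266,249). The close crop confirms it: lid up on the robot's side and barcode at the right end. The reader is at (455,222).

Call:
apply_moves --pt "-0.035 -0.039 0.008 0.12 -1" --pt "-0.04 -0.034 0.008 0.12 -1" --pt "-0.043 -0.029 0.008 0.12 -1" --pt "-0.046 -0.024 0.008 0.12 -1" --pt "-0.049 -0.018 0.008 0.12 -1" --pt "-0.051 -0.012 0.008 0.12 -1" --pt "-0.052 -0.006 0.008 0.12 -1" --pt "-0.052 0 0.008 0.12 -1" --grip_force 40

```text
t: 4.15
tool_pos: [0.3627, 0.2064, 0.1672]
tool_rot: [1.889, 2.507, 0.011]
contact_force: [0.5, 0.2, -0.1]
opening: -0.0004
```

```bash
python3 -c "
from h import *
plan((.43,.074,.14),np.radians(88.1),16)"
```

```text
t 4.15 pos [0.3627 0.2064 0.1672] a 105.99 tilt [ 0.006  0.004 -1.   ] F [ 0.5  0.2 -0.1] op -0.0004 need [ 0.0673 -0.1324 -0.0272] turn 0.312 rows 3
[-0.0486, 0.0094, 0.0091, 0.1041]
[-0.0474, 0.0144, 0.0091, 0.1041]
[-0.0456, 0.0193, 0.0091, 0.1041]
```

Call:
apply_moves --pt "-0.045 0.009 0.008 0.1 -1" --pt "-0.045 0.014 0.008 0.1 -1" --pt "-0.045 0.018 0.008 0.1 -1" --pt "-0.01 0.004 0.003 0.03 -1" --pt "0 0 0 0 -1" --pt "0 0 0 0 -1" --pt "0 0 0 0 -1" --pt "0 0 0 0 -1"

```text
t: 5.15
tool_pos: [0.4322, 0.0657, 0.1408]
tool_rot: [2.288, 2.149, 0.019]
contact_force: [-0.1, 0.5, -0.2]
opening: 0.0002
```

```bash
python3 -c "
from h import *
plan((.44,.074,.07),np.radians(88.1),16)
o=ctrl.get_obs();p=ctrl.get_image('scene');x,y,w,h=270,120,180,170
save(cv2.resize(p['img'][y:y+h,x:x+w],None,fx=3.5,fy=3.5,interpolation=2),'s1.png')
p=ctrl.get_image('wrist');save(p['img'],'w1.png')
"
```

```text
t 5.15 pos [0.4322 0.0657 0.1408] a 86.42 tilt [ 0.011  0.006 -1.   ] F [-0.1  0.5 -0.2] op 0.0002 need [ 0.0078  0.0083 -0.0708] turn -0.029 rows 2
[0.0044, 0.0036, 0.0354, -0.0147]
[0.0043, 0.0037, 0.0354, -0.0147]
```

View pics/s1.png

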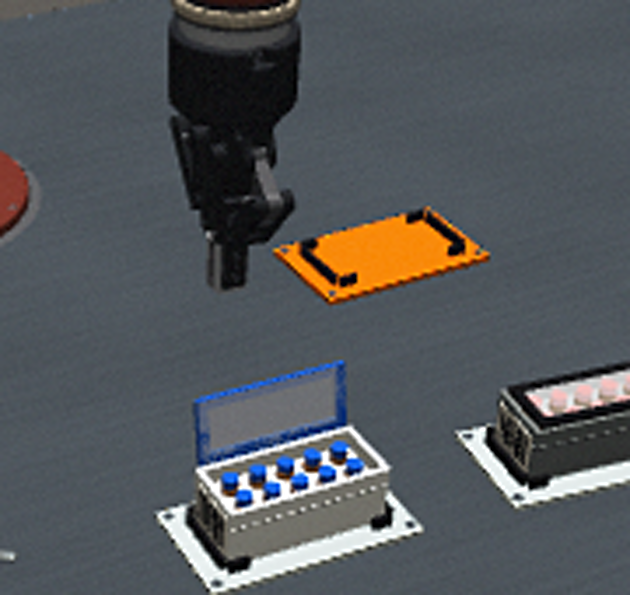

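View pics/w1.png

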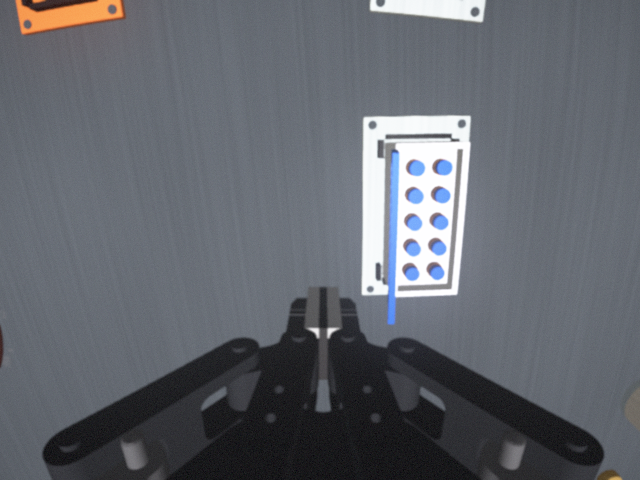

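Call:
apply_moves --pt "0.004 0.003 0.033 -0.015 -1" --pt "0.004 0.003 0.033 -0.015 -1" --pt "0 0 0 0 -1" --pt "0 0.012 0 0 -1" --pt "0 0.015 0 0 -1" --pt "0 0.015 0 0 -1" --pt "0 0.015 0 0 -1" --pt "0 0.012 0 0 -1"

```text
t: 6.25
tool_pos: [0.5181, 0.0719, 0.0844]
tool_rot: [2.246, 2.177, 0.035]
contact_force: [0.3, -0.5, 0.5]
opening: -0.0001
```

```bash
python3 -c "
from h import *
plan((.525,.074,.075),np.radians(88.1),16)
p=ctrl.get_image('scene');x,y,w,h=270,140,180,150
save(cv2.resize(p['img'][y:y+h,x:x+w],None,fx=4,fy=4,interpolation=2),'s2.png')
"
```

```text
t 6.25 pos [0.5181 0.0719 0.0844] a 88.22 tilt [ 0.026  0.005 -1.   ] F [ 0.3 -0.5  0.5] op -0.0001 need [ 0.0069  0.0021 -0.0094] turn 0.002 rows 1
[0.0024, 0.0068, 0.0094, 0.0021]
```

View pics/s2.png

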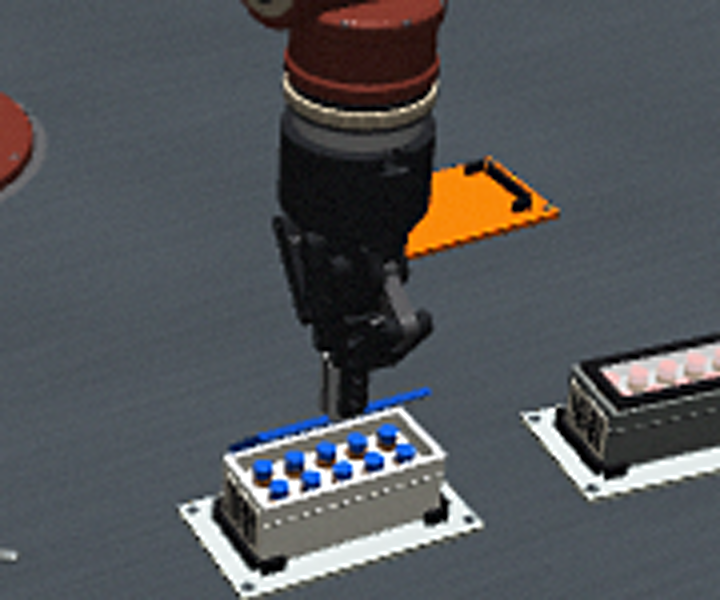

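Call:
apply_moves --pt "0.002 0 0.006 0 -1" --pt "0 0 0.006 0 -1" --pt "0 0 0.006 0 -1" --pt "0 0 0.005 0 -1" --pt "0 0 0.004 0 -1" --pt "0 0 0 0 -1" --pt "0 0 0 0 -1" --pt "0 0 0 0 -1"

```text
t: 7.3
tool_pos: [0.5197, 0.074, 0.0563]
tool_rot: [2.245, 2.176, 0.037]
contact_force: [-0.5, 0.4, -0.2]
opening: -0.0001
```

```bash
python3 -c "
from h import *
plan((.515,.074,.053),np.radians(88.1),16)
p=ctrl.get_image('scene');x,y,w,h=270,140,180,150
save(cv2.resize(p['img'][y:y+h,x:x+w],None,fx=4,fy=4,interpolation=2),'s3.png')
"
```

```text
t 7.3 pos [0.5197 0.074  0.0563] a 88.21 tilt [ 0.027  0.005 -1.   ] F [-0.5  0.4 -0.2] op -0.0001 need [-0.0047 -0.     -0.0033] turn 0.002 rows 1
[-0.0002, -0.0047, 0.0033, 0.0019]
```

View pics/s3.png

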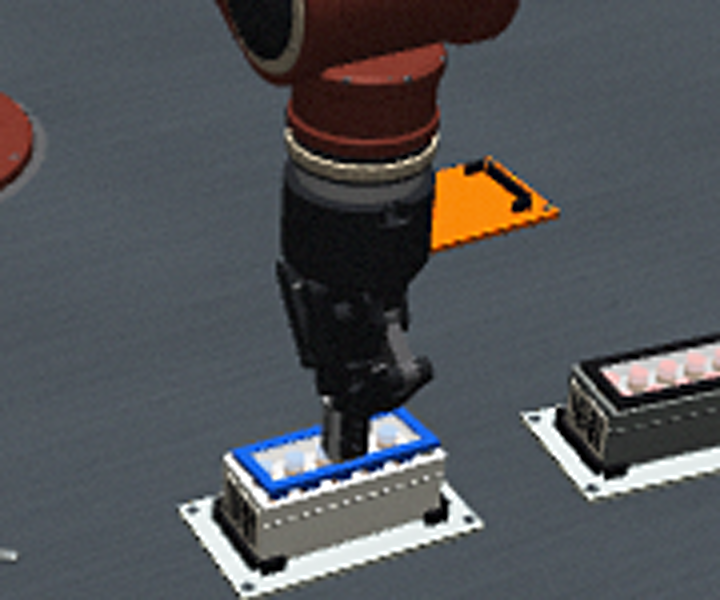

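Call:
apply_moves --pt "0 0 0.002 0 -1" --pt "0 0 0.002 0 -1" --pt "0 0 0.002 0 -1" --pt "0 0 0.002 0 -1" --pt "0 0 0.002 0 -1" --pt "0 0 0.002 0 -1" --pt "0 0 0.002 0 -1" --pt "0 0 0.002 0 -1"

```text
t: 8.35
tool_pos: [0.5227, 0.074, 0.0525]
tool_rot: [2.244, 2.178, 0.032]
contact_force: [-6.2, -1.0, 13.2]
opening: -0.0001
```

```bash
python3 -c "
from h import *
plan((.515,.074,.053),np.radians(88.1),16)
p=ctrl.get_image('scene');x,y,w,h=310,210,90,75
save(cv2.resize(p['img'][y:y+h,x:x+w],None,fx=8,fy=8,interpolation=2),'s4.png')
"
```

```text
t 8.35 pos [0.5227 0.074  0.0525] a 88.28 tilt [ 0.025  0.004 -1.   ] F [-6.2 -1.  13.2] op -0.0001 need [-0.0077  0.      0.0005] turn 0.003 rows 1
[-0.0002, -0.0077, -0.0005, 0.0032]
```

View pics/s4.png

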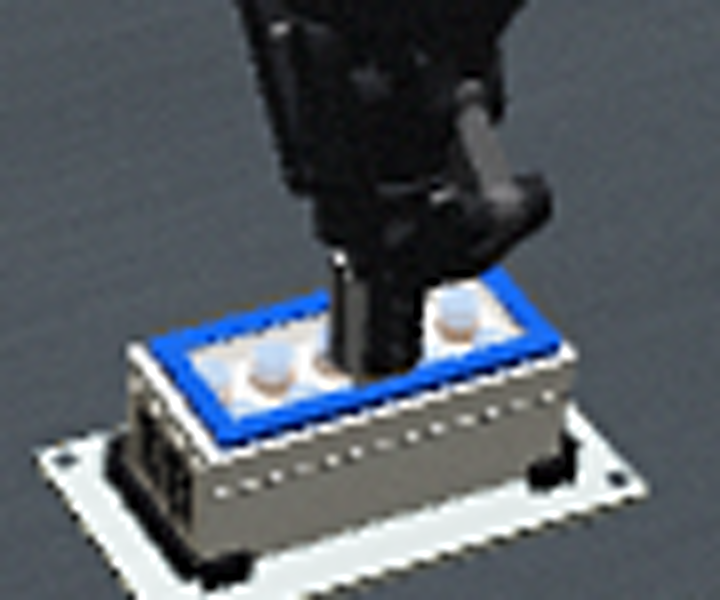

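Call:
apply_moves --pt "0 0 -0.015 0 -1" --pt "0 -0.003 -0.03 0 0.5" --pt "0 -0.004 -0.04 0 1" --pt "0 -0.004 -0.03 0 1" --pt "0 0 0 0 1" --pt "0 0 0 0 1" --pt "0 0 0 0 1" --pt "0 0 0 0 1"

```text
t: 9.4
tool_pos: [0.5075, 0.0738, 0.169]
tool_rot: [2.246, 2.179, 0.029]
contact_force: [0.7, -0.3, -0.7]
opening: 0.0854
```

```bash
python3 -c "
from h import *
plan((.511,.0737,.018),np.radians(88.1),16)
o=ctrl.get_obs();p=ctrl.get_image('wrist');save(p['img'],'w5.png');pickle.dump((o,p),open('w5.pkl','wb'))
p=ctrl.get_image('scene');pickle.dump(p,open('s5.pkl','wb'));x,y,w,h=310,210,90,75
save(cv2.resize(p['img'][y:y+h,x:x+w],None,fx=8,fy=8,interpolation=2),'s5.png')
"
```

```text
t 9.4 pos [0.5075 0.0738 0.169 ] a 88.28 tilt [ 0.022  0.004 -1.   ] F [ 0.7 -0.3 -0.7] op 0.0854 need [ 3.50e-03 -1.00e-04 -1.51e-01] turn 0.003 rows 3
[-0.0, 0.0012, 0.0503, 0.001]
[-0.0, 0.0012, 0.0503, 0.001]
[-0.0, 0.0012, 0.0503, 0.001]
```

View pics/w5.png

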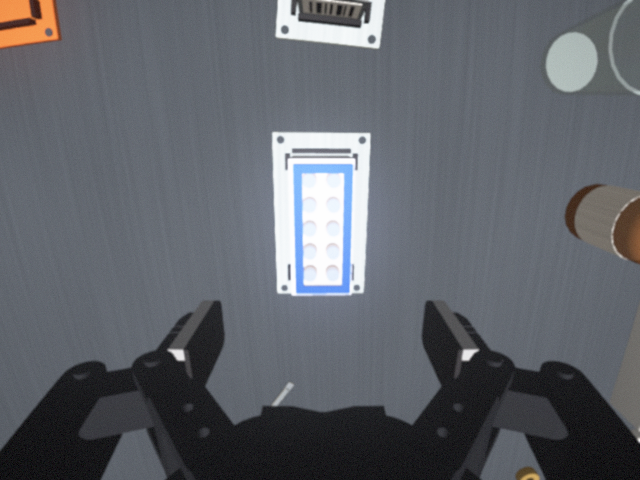

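View pics/s5.png

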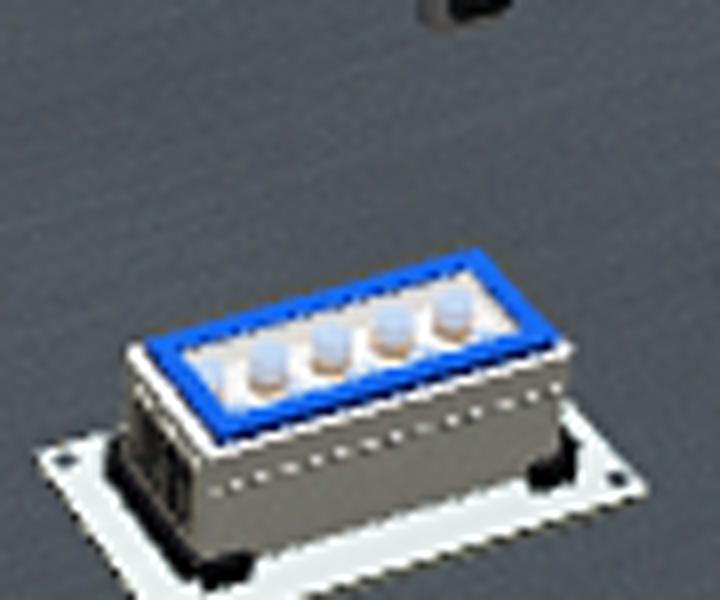

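```bash
python3 - <<'E'
from h import *
o,p=pickle.load(open('w5.pkl','rb'))
I=p['img'].astype(int);m=((I[...,2]-I[...,0])>80).astype(np.uint8);m[:120]=0;m[310:]=0
ys,xs=np.nonzero(m);print(xs.min(),xs.max(),ys.min(),ys.max())
W=np.array([onplane(p,(a,b),.053,o)[:2] for a,b in zip(xs,ys)])
print(cv2.minAreaRect((W*1000).astype(np.float32)))
C=cloud(p,o);q=C[ys,xs];print('lid z',np.median(q[:,2]),np.polyfit(q[:,0],q[:,2],1))
a=np.linalg.lstsq(np.c_[q,np.ones(len(q))][:,[0,1,3]],q[:,2],rcond=None)[0];print('slope',a)
E
```

```text
294 352 164 293
((511.1606750488281, 75.53376007080078), (104.41724395751953, 43.99147415161133), 88.12307739257812)
lid z 0.052862324628805246 [-0.01590167  0.06254642]
slope [-0.02614151  0.08651951  0.06084253]
```

Call:
apply_moves --pt "0 0 0.04 0 1" --pt "0 0 0.04 0 1" --pt "0 0 0.035 0 1" --pt "0 0 0.02 0 1" --pt "0 0 0.01 0 1" --pt "0 0 0.003 0 1" --pt "0 0 0 0 1" --pt "0 0 0 0 1"

```text
t: 10.5
tool_pos: [0.5127, 0.0745, 0.0181]
tool_rot: [2.244, 2.177, 0.033]
contact_force: [0.4, 1.1, 0.3]
opening: 0.0853
```

```bash
python3 -c "
from h import *
plan((.511,.0742,.016),np.radians(88.1),16)
"
```

```text
t 10.5 pos [0.5127 0.0745 0.0181] a 88.27 tilt [ 0.025  0.004 -1.   ] F [0.4 1.1 0.3] op 0.0853 need [-0.0017 -0.0003 -0.0021] turn 0.003 rows 1
[-0.0003, -0.0017, 0.0021, 0.003]
```

Call:
apply_moves --pt "0 -0.0015 0.001 0 1" --pt "0 0 0 0 0" --pt "0 0 0 0 -1" --pt "0 0 0 0 -1" --pt "0 0 0 0 -1" --pt "0 0 0 0 -1" --pt "0 0 0 0 -1" --pt "0 0 0 0 -1" --grip_force 60

```text
t: 11.5
tool_pos: [0.5115, 0.0746, 0.0191]
tool_rot: [2.245, 2.177, 0.033]
contact_force: [-1.3, 1.0, 3.0]
opening: 0.049
```

```bash
python3 -c "
from h import *
plan((.511,.0742,.17),np.radians(88.1),16)
p=ctrl.get_image('scene');x,y,w,h=310,180,90,110
save(cv2.resize(p['img'][y:y+h,x:x+w],None,fx=5,fy=5,interpolation=2),'s6.png')
"
```

```text
t 11.5 pos [0.5115 0.0746 0.0191] a 88.25 tilt [ 0.025  0.004 -1.   ] F [-1.3  1.   3. ] op 0.049 need [-0.0005 -0.0004  0.1509] turn 0.003 rows 3
[-0.0001, -0.0002, -0.0503, 0.0009]
[-0.0001, -0.0002, -0.0503, 0.0009]
[-0.0001, -0.0002, -0.0503, 0.0009]
```

View pics/s6.png

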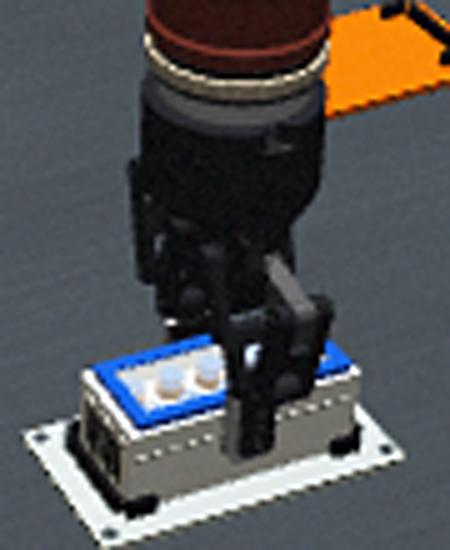

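Call:
apply_moves --pt "0 0 -0.008 0 -1" --pt "0 0 -0.015 0 -1" --pt "0 0 -0.025 0 -1" --pt "0 0 -0.03 0 -1" --pt "0 0 -0.03 0 -1" --pt "0 0 -0.02 0 -1" --pt "0 0 -0.008 0 -1" --pt "0 0 0 0 -1"

```text
t: 12.55
tool_pos: [0.5054, 0.0739, 0.1594]
tool_rot: [2.244, 2.179, 0.031]
contact_force: [-0.2, 0.5, -4.1]
opening: 0.0491
```

```bash
python3 -c "
from h import *
plan((.562,-.165,.157),np.radians(89.5),16)
o=ctrl.get_obs();p=ctrl.get_image('scene');pickle.dump((o,p),open('s7.pkl','wb'));x,y,w,h=70,120,340,255
save(cv2.resize(p['img'][y:y+h,x:x+w],None,fx=2.3,fy=2.3,interpolation=2),'s7.png')
"
```

```text
t 12.55 pos [0.5054 0.0739 0.1594] a 88.3 tilt [ 0.023  0.004 -1.   ] F [-0.2  0.5 -4.1] op 0.0491 need [ 0.0566 -0.2389 -0.0024] turn -0.021 rows 5
[-0.0474, 0.0127, 0.0005, -0.0042]
[-0.0475, 0.0125, 0.0005, -0.0042]
[-0.0475, 0.0123, 0.0005, -0.0042]
[-0.0476, 0.0121, 0.0005, -0.0042]
[-0.0476, 0.0119, 0.0005, -0.0042]
```

View pics/s7.png

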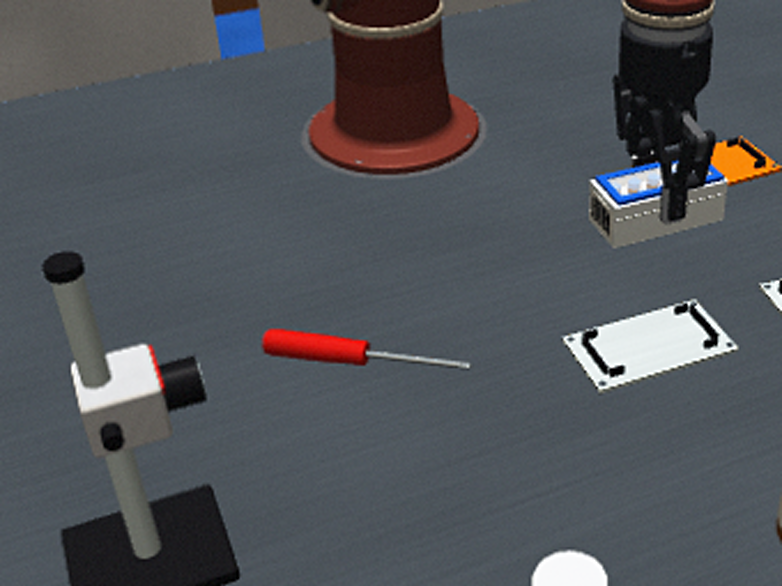

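Call:
apply_moves --pt "-0.02 0.006 0 -0.003 -1" --pt "-0.035 0.009 0 -0.004 -1" --pt "-0.04 0.01 0 -0.004 -1" --pt "-0.04 0.01 0 -0.004 -1" --pt "-0.04 0.01 0 -0.004 -1" --pt "-0.025 0.006 0 -0.002 -1" --pt "-0.01 0.003 0 0 -1" --pt "0 0 0 0 -1"

```text
t: 13.6
tool_pos: [0.5503, -0.1409, 0.1458]
tool_rot: [-2.225, -2.211, -0.015]
contact_force: [-0.8, 0.7, -4.1]
opening: 0.0492
```

```bash
python3 - <<'E'
from h import *
plan((.562,-.165,.157),np.radians(89.5),16)
o=ctrl.get_obs();p=ctrl.get_image('scene');q=ctrl.get_image('top');pickle.dump((o,p,q),open('s8.pkl','wb'));x,y,w,h=70,190,250,190
save(cv2.resize(p['img'][y:y+h,x:x+w],None,fx=3,fy=3,interpolation=2),'s8.png')
x,y,w,h=290,160,210,140
save(cv2.resize(q['img'][y:y+h,x:x+w],None,fx=3.7,fy=3.7,interpolation=2),'t8.png')
for n,im in (('S',p),('T',q)):
  for t in ('lens','barcode','focus','cassette'):
    print(n,t,[(np.round(d['uv'],1).tolist(),round(d['confidence'],2)) for d in ctrl.spot_point(im,t)][:3])
E
```

```text
t 13.6 pos [ 0.5503 -0.1409  0.1458] a 89.65 tilt [ 0.004  0.01  -1.   ] F [-0.8  0.7 -4.1] op 0.0492 need [ 0.0117 -0.0241  0.0112] turn 0.003 rows 1
[-0.024, 0.0118, -0.0112, 0.0027]
S lens [([158.2, 284.1], 0.71)]
S barcode [([420.8, 350.0], 0.42)]
S focus []
S cassette [([267.6, 263.3], 0.61)]
T lens [([439.8, 223.6], 0.61)]
T barcode [([182.6, 243.1], 0.5)]
T focus []
T cassette [([350.3, 228.0], 0.56)]
```

View pics/s8.png

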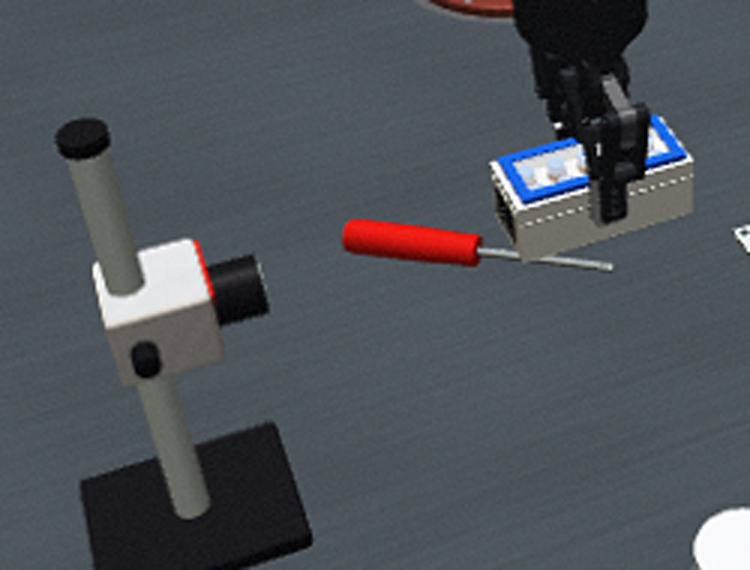

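View pics/t8.png

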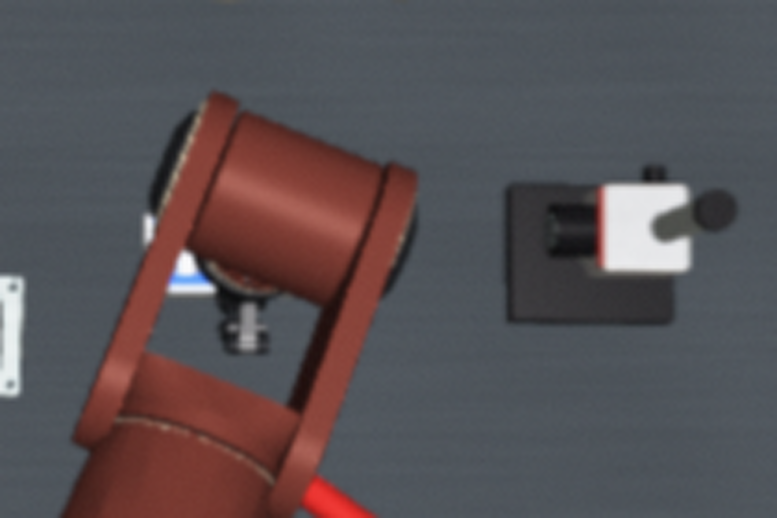

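Call:
apply_moves --pt "-0.008 0.004 -0.004 0 -1" --pt "-0.008 0.004 -0.004 0 -1" --pt "-0.008 0.004 -0.004 0.003 -1" --pt "0 0 0 0 -1" --pt "0 0 0 0 -1" --pt "0 0 0 0 -1" --pt "0 0 0 0 -1" --pt "0 0 0 0 -1"

```text
t: 15.1
tool_pos: [0.5636, -0.1667, 0.1599]
tool_rot: [-2.229, -2.211, -0.016]
contact_force: [0.8, -0.6, -4.1]
opening: 0.0491
```

```bash
python3 - <<'E'
from h import *
plan((.562,-.165,.157),np.radians(89.5),16)
o=ctrl.get_obs();p=ctrl.get_image('scene');pickle.dump((o,p),open('s9.pkl','wb'));x,y,w,h=70,190,250,190
save(cv2.resize(p['img'][y:y+h,x:x+w],None,fx=3,fy=3,interpolation=2),'s9.png')
C=cloud(p);I=p['img'].astype(int)
reg=np.zeros(I.shape[:2],bool);reg[190:300,200:320]=True
blue=reg&((I[...,2]-I[...,0])>80)&(C[...,2]>.12);q=C[blue]
a=np.linalg.lstsq(np.c_[q[:,:2],np.ones(len(q))],q[:,2],rcond=None)[0];print('lid n',len(q),'slope',a[:2],'z',np.median(q[:,2]),'pct',np.percentile(q,[1,99],axis=0).round(4).tolist(),cv2.minAreaRect((q[:,:2]*1000).astype(np.float32)))
m=reg&(C[...,2]>.1)&(C[...,2]<.22);q=C[m];n=(q[:,0]<.6)
print('all',np.percentile(q,[1,99],axis=0).round(4).tolist())
sat=I.max(-1)-I.min(-1)
side=reg&(C[...,2]>.13)&(C[...,2]<.185)&(sat<40)&(I.max(-1)>70)
q=C[side];print('side/end',np.percentile(q,[1,50,99],axis=0).round(4).tolist())
# front long side: largest x group
f=q[(q[:,0]>np.percentile(q[:,0],30))];
M=np.c_[f[:,1:],np.ones(len(f))]
for _ in range(5):
    b=np.linalg.lstsq(M,f[:,0],rcond=None)[0];r=abs(M@b-f[:,0]);k=r<.003;f=f[k];M=M[k]
print('long side plane x=a*y+b*z+c',b,len(f),'z',np.percentile(f[:,2],[1,99]),'y',np.percentile(f[:,1],[1,99]))
E
```

```text
t 15.1 pos [ 0.5636 -0.1667  0.1599] a 89.54 tilt [ 0.006  0.009 -1.   ] F [ 0.8 -0.6 -4.1] op 0.0491 need [-0.0016  0.0017 -0.0029] turn 0.001 rows 1
[0.0017, -0.0016, 0.0029, 0.0007]
lid n 312 slope [-0.00351189  0.00357976] z 0.19172368025118985 pct [[0.5403, -0.2197, 0.1885], [0.5875, -0.1127, 0.1939]] ((562.724609375, -166.09747314453125), (108.00691986083984, 50.11322784423828), 89.73455810546875)
all [[0.531, -0.2245, 0.1459], [0.6187, -0.113, 0.2181]]
side/end [[0.5436, -0.2241, 0.145], [0.5874, -0.1804, 0.1649], [0.5951, -0.1129, 0.1845]]
long side plane x=a*y+b*z+c [0.00848824 0.00834819 0.58801013] 651 z [0.14606371 0.18448399] y [-0.22303373 -0.11262221]
```

View pics/s9.png

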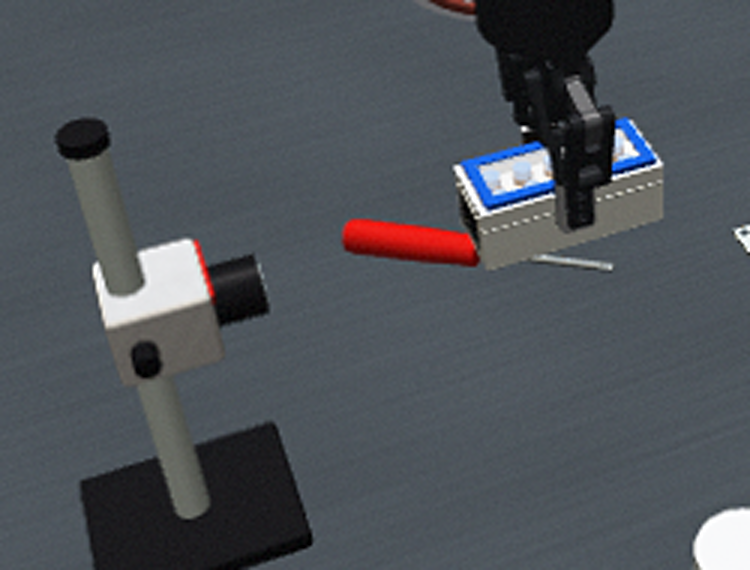

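```bash
python3 - <<'E'
from h import *
o,p=pickle.load(open('s9.pkl','rb'));Rm,e=campose(p)
for uv in ((157.3,275.3),(159.3,294.3),(158.3,284.8),(158.2,284.1),(158.8,280.8)):
    d=Rm@ray(p,uv);print([ (e+d*((yy-e[1])/d[1])).round(4).tolist() for yy in (-.347,-.343,-.339)])
    d=Rm@ray(p,uv);print('  at x=.564',(e+d*((.564-e[0])/d[0])).round(4))
T=pickle.load(open('top0.pkl','rb'));print(onplane(T,(400+287/7.5,180+318/7.5),.167), onplane(T,(400+287/7.5,180+268/7.5),.167), onplane(T,(400+287/7.5,180+368/7.5),.167))
print('head white front edge',onplane(T,(400+400/7.5,180+225/7.5),.19),onplane(T,(400+400/7.5,180+398/7.5),.19))
E
```

```text
[[0.6294, -0.347, 0.2348], [0.585, -0.343, 0.1989], [0.5405, -0.339, 0.1631]]
  at x=.564 [ 0.564  -0.3411  0.182 ]
[[0.5916, -0.347, 0.1651], [0.5444, -0.343, 0.1241], [0.4972, -0.339, 0.0831]]
  at x=.564 [ 0.564  -0.3447  0.1411]
[[0.6114, -0.347, 0.2015], [0.5656, -0.343, 0.1632], [0.5199, -0.339, 0.1249]]
  at x=.564 [ 0.564  -0.3429  0.1618]
[[0.6123, -0.347, 0.2037], [0.5666, -0.343, 0.1656], [0.521, -0.339, 0.1274]]
  at x=.564 [ 0.564  -0.3428  0.1634]
[[0.6337, -0.347, 0.2274], [0.5896, -0.343, 0.191], [0.5454, -0.339, 0.1545]]
  at x=.564 [ 0.564  -0.3407  0.1699]
[ 0.5636793 -0.3456969  0.167    ] [ 0.57961015 -0.34607246  0.167     ] [ 0.54777585 -0.34532616  0.167     ]
head white front edge [ 0.59023346 -0.37612869  0.19      ] [ 0.53611566 -0.37475484  0.19      ]
```

```bash
python3 - <<'E'
from h import *
o=ctrl.get_obs();print(o['t'],o['tool_pos'],abs(o['dq']).max(),o['contact_force'],o['opening'])
p=ctrl.get_image('top');o=ctrl.get_obs();print(o['t'],o['tool_pos'],abs(o['dq']).max())
a=pickle.load(open('top0.pkl','rb'))['img'];d=np.abs(a.astype(int)-p['img']).max(-1)>40
save(np.hstack([a,p['img']])[::2,::2],'cmp.png')
print(ctrl.finish_job())
E
```

```text
15.15 [ 0.56356236 -0.16667958  0.15984924] 0.0016518490619487412 [-0.31445759 -0.04036798 -4.04380606] 0.04911827442071288
15.2 [ 0.56360346 -0.16673445  0.15986658] 0.0029482762885587803
the job is handed in; nothing more can be done
None
```

View pics/cmp.png

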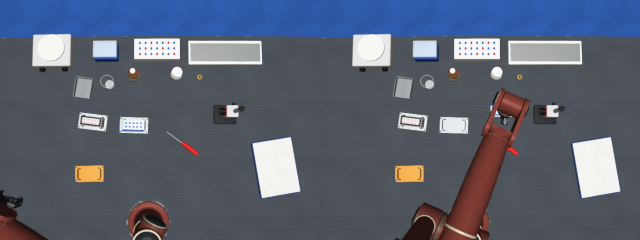

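I closed the cassette's lid, lifted it out of the nest and handed the job in at about 15.2 s, holding its barcode end in front of the code-reading camera. The hand-in gives no verdict, so this rests on my own measurements.

- **Lid:** I pushed it over with the shut fingers and pressed it down in the nest with about 13 N. It measured flush then, and in the last depth picture its top was level to about 0.005 rad.
- **Grip and lift:** I gripped at mid-length with 60 N set (finger opening 49 mm). The lift was straight up, and the wrist reading showed a load of about 4 N.
- **Final pose:** The barcode centre is about 119–122 mm in front of the lens, within about 2 mm sideways and 3 mm above lens height. The cassette is level and its long side is within about 0.02 rad of the camera's line.
- **At rest:** Joint speeds were below 0.003 rad/s, and nothing but the gripper touched the cassette as far as the pictures show.
- **Surroundings:** Before-and-after top views show the reader and bystanders where they were, except that the arm hides part of the screwdriver in the last one. The scene picture shows it unmoved.

**Where checks disagreed:**
- My estimates of the lens height ranged from 0.162 to 0.170 m; I took about 0.164 m.
- The network's barcode reports in the later pictures landed on other objects, so I took the final pose from depth and geometry instead.
- The tool was tilted by up to 0.027 rad while I worked on the lid, and by about 0.01 rad at the end.

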